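Shut one parts box and flip the next one open

ROBOT

A 6-joint arm with a two-finger parallel gripper is mounted at the origin on the work surface. World frame = base frame: x ahead of the robot, y to its left, z up, the work surface at z = 0. Lengths are in m, angles in rad, forces in N, time in s.
With the tool pointing down it reaches from about 0.275 to 0.825 m from the base axis. Payload 4.9 kg.
Tool frame: the origin (TCP) lies midway between the tips of the shut fingers; the grasp point (between the pads) lies 19 mm behind it (bot.grip_depth is the distance from the TCP to the grasp point, in m); y points along the fingers, x is the direction in which the jaws open and shut, and the axes are right-handed (so a half turn about y gives the same grasp; the last joint's range is limited). The gripper opens to 85 mm and grips with 20 to 120 N. Pads are 22 mm wide; open, the fingers measure 114 mm over their backs; the gripper's body (76 mm by 85 mm) begins 54 mm behind the grasp point. The pads swing forward as they close: fully open they stand 13 mm farther back than shut.
Start: joints at [1.183, 0.326, -0.193, 1.052, 0, 1.437], TCP at [0.138, 0.532, 0.231] pointing down, gripper open.
Joint ranges: [-2.65, 2.65], [-0.97, 1.79], [-1.3, 1.35], [-1.93, 2.1], [-1.47, 1.37], [-3.14, 3.14]. Speed limits (rad/s): [2.57, 2.57, 3.14, 3.14, 3.14, 3.14].

INTERFACE

Orientations are given as a unit quaternion [w, x, y, z].
In Python, from cell import bot gives the robot as it stands. Calls block until the motion is done:
- bot.move_pose(position, orientation): joint-space move of the TCP to a pose.
- bot.move_linear(position, speed=0.15, rotation=None, until_force=None): straight line of the TCP; rotation=None keeps the orientation; speed is the mean speed in m/s. With until_force (N) it stops when the force on the tool has changed by that much, and returns True; else False.
- bot.goto_joints(angles): joint-space move.
- bot.set_gripper(opening, grasp_force=None): opening from 0.0 (shut) to 1.0 (fully open); grasp_force is the grip in N (None keeps the last); returns when the fingers have stopped.
- bot.wait(seconds).
- bot.solve_ik(position, orientation): joint angles nearest the present ones, or None.
- bot.camera(name): name is "side" or "top"; returns the picture (384x512x3 uint8, red, green, blue); there is no depth.
- bot.calibration(name): a dict with "mtx" (3x3 intrinsics, pixels), "extrinsics" (4x4, takes a point from world to camera coordinates). Camera axes: x right, y down, z forward; pixel columns grow to the right and rows downward; lengths in m; the calibration is good to about 2 mm. A picture is of the moment at which its call begins. calibration takes no time and is no camera call.
A pose or a line that the arm cannot do raises bot.PlanningError and nothing moves.
- bot.close_job(): hands the job in, once; it reports no verdict.
Trained networks look in the newest picture that a camera, given by its name, has taken for a name from the list of things; names that differ only in an ending like _2 or _b are one class to them, and where a whole thing is asked for, a point or a joint stands for the part that bears it (a point fixed in the world has none). Each returns a list of dicts, best first, with "confidence" (0 to 1); they miss things now and then, are a little off and sometimes report something else, mostly with a low value. They report only what shows in the picture. A call takes as long as a camera call. They do not tell look-alikes from the thing itself.
- bot.search_frame(camera, thing): "bbox" ([left, top, width, height] in pixels, round what is visible of it).
Readings, each from a call of its own:
- bot.read_clock(): time.
- bot.read_joint_positions(): joint angles.
- bot.read_joint_vel(): joint speeds.
- bot.read_joint_efforts(): joint torques, N m.
- bot.read_position(): TCP position.
- bot.read_tool_rot(): TCP orientation.
- bot.read_ft_force(): force on the tool from outside, world axes, zero at the start.
- bot.read_moment(): the same for the moment, N m.
- bot.read_gripper_width(): opening from 0.0 (shut) to 1.0 (fully open).
Only numpy, scipy, OpenCV 4.12 (cv2) and the standard library are available. Lean on these libraries where they do the work, as an engineer would, in place of code of your own. Each camera call takes 0.05 s, during which the arm holds its last target. There are 200 camera calls.

TASK

Picking moves on to the next parts box. With the fingertips, first push over the lid of the wide box that stands open so that it falls shut, then flip the lid of the other wide box up from under its front lip and over its hinge until it lies back open by itself. Grip nothing and use no great force; leave the narrow box shut and the tape, carton and can where they stand.

Things in the scene. Friction and masses are not known exactly. Their poses are not given: they have to be found in the camera images.
- first_box: wide blue parts box with a white lid, the one whose lid stands open at the start. Its body is 140 mm wide (y), 100 mm deep (x), 90 mm high, open-topped under the lid, screwed to the bench. Origin: centre of its underside; x points from its front (lip side) to its hinge side, y along the hinge, z up.
- first_lid (a joint): hinge angle (rad) of the first box's lid. 0 = shut, flat on the rim; grows as the front edge swings up and back over the hinge; stop at 1.85 (leaning back, free edge past the hinge). Starts open, at 1.75 to 1.85, and settles on the stop. Damped soft hinge without spring: below about 1.4 it falls shut (in 1 to 3 s), above about 1.5 it falls back to the stop; it does not stay put in between. Weighs about 150 g.
- first_lid_lip (a point): First box: middle of the free edge of the lid's lip: a 35 mm long plate as wide as the lid, flaring out and up at 45 degrees from the lid's front edge (when shut). Shut, its edge is 25 mm in front of the box front, 117 mm above the bench, 125 mm ahead of the hinge axis and 27 mm above it; a fingertip fits under it. Open: about 205 mm up, 60 mm behind the hinge
- first_lid_hinge (a point): First box: point on the hinge axis at mid-width, on the rear rim 90 mm above the bench, 50 mm behind the box's centre. The lid is a 5 mm plate, 100 mm from hinge to front, as wide as the box; its lip edge moves in a circle of 128 mm radius about this axis.
- next_box: wide blue parts box of the same kind, whose lid is shut at the start. Its body is 140 mm wide (y), 100 mm deep (x), 90 mm high, open-topped under the lid, screwed to the bench. Origin: centre of its underside; x points from its front (lip side) to its hinge side, y along the hinge, z up.
- next_lid (a joint): hinge angle (rad) of the next box's lid. 0 = shut, flat on the rim; grows as the front edge swings up and back over the hinge; stop at 1.85 (leaning back, free edge past the hinge). Starts shut. Damped soft hinge without spring: below about 1.4 it falls shut (in 1 to 3 s), above about 1.5 it falls back to the stop; it does not stay put in between. Weighs about 150 g.
- next_lid_lip (a point): Next box: middle of the free edge of the lid's lip: a 35 mm long plate as wide as the lid, flaring out and up at 45 degrees from the lid's front edge (when shut). Shut, its edge is 25 mm in front of the box front, 117 mm above the bench, 125 mm ahead of the hinge axis and 27 mm above it; a fingertip fits under it.
- next_lid_hinge (a point): Next box: point on the hinge axis at mid-width, on the rear rim 90 mm above the bench, 50 mm behind the box's centre. The lid is a 5 mm plate, 100 mm from hinge to front, as wide as the box; its lip edge moves in a circle of 128 mm radius about this axis.
- narrow_box: narrow blue parts box of the same kind, lid shut, to be left alone. Its body is 85 mm wide (y), 100 mm deep (x), 90 mm high, open-topped under the lid, screwed to the bench. Origin: centre of its underside; x points from its front (lip side) to its hinge side, y along the hinge, z up.
- narrow_lid (a joint): hinge angle (rad) of the narrow box's lid. 0 = shut, flat on the rim; grows as the front edge swings up and back over the hinge; stop at 1.85 (leaning back, free edge past the hinge). Starts shut. Damped soft hinge without spring: below about 1.4 it falls shut (in 1 to 3 s), above about 1.5 it falls back to the stop; it does not stay put in between. Weighs about 90 g.
- tape_roll: bystander: roll of clear tape lying flat, 80 mm across, 24 mm high, loose. Origin: centre of its underside
- small_carton: bystander: small cardboard carton, 70 x 50 x 30 mm, loose. Origin: centre of its underside
- spray_can: bystander: plain metal can standing upright, 52 mm across, 140 mm high, loose. Origin: centre of its underside
Things that resemble listed ones, but are neither listed nor needed, are in the scene too. What is shaped like the first_box but red or turquoise is not meant.

How it is judged:
By the outcome, as a careful person would: the job done as asked, in the order asked, and still so for the second after the job is handed in, with the robot touching nothing.
It also fails if it takes over 54 s, if anything falls off the work surface, if the arm or the gripper's body presses on something with over 40 N, if the wrist force passes 120 N, or if a joint passes its speed limit or range.

## Working session

There is one attempt and no reset: what is moved stays moved. The work goes in short steps, each a Python script; the robot and the scene stay as the last script left them, time stands still between calls to the robot, and variables do not carry over. Pictures are saved under pics/ and viewed, about 8 in all and at most 12, crops included, and the job is handed in when it is done.

```bash
mkdir -p pics; ls; python3 - <<'E'
from cell import bot
import cv2,numpy as np
for c in ("side","top"):
    im=bot.camera(c); cv2.imwrite(f"pics/{c}0.png",cv2.resize(im[:,:,::-1],(800,600),interpolation=cv2.INTER_CUBIC))
    k=bot.calibration(c); print(c,k["mtx"].round(1).tolist(),k["extrinsics"].round(3).tolist())
    for t in ("first_box","first_lid","narrow_box","tape_roll","small_carton","spray_can"):
        print(t,[(np.round(d["bbox"]).tolist(),round(d["confidence"],2)) for d in bot.search_frame(c,t)])
print(bot.read_clock(),bot.read_tool_rot())
E
```

```text
pics
side [[363.6, 0.0, 251.3], [0.0, 363.6, 191.6], [0.0, 0.0, 1.0]] [[-0.99, -0.144, 0.011, 0.578], [-0.106, 0.672, -0.733, 0.086], [0.098, -0.726, -0.68, 1.036], [0.0, 0.0, 0.0, 1.0]]
first_box [([301.0, 250.0, 90.0, 87.0], 0.97), ([120.0, 179.0, 66.0, 70.0], 0.94), ([190.0, 170.0, 86.0, 111.0], 0.68)]
first_lid [([121.0, 184.0, 62.0, 43.0], 0.71), ([195.0, 172.0, 46.0, 73.0], 0.64), ([305.0, 245.0, 84.0, 71.0], 0.61), ([302.0, 176.0, 29.0, 18.0], 0.61)]
narrow_box [([258.0, 126.0, 42.0, 42.0], 0.83)]
tape_roll [([301.0, 175.0, 31.0, 20.0], 0.59)]
small_carton [([303.0, 220.0, 30.0, 26.0], 0.69)]
spray_can [([242.0, 284.0, 30.0, 60.0], 0.83)]
top [[471.3, 0.0, 253.7], [0.0, 471.3, 186.9], [0.0, 0.0, 1.0]] [[-0.011, -1.0, 0.005, 0.076], [-0.987, 0.01, -0.159, 0.62], [0.159, -0.006, -0.987, 1.003], [0.0, 0.0, 0.0, 1.0]]
first_box [([160.0, 142.0, 74.0, 97.0], 0.95), ([181.0, 61.0, 71.0, 63.0], 0.89), ([90.0, 277.0, 96.0, 91.0], 0.82)]
first_lid [([182.0, 67.0, 72.0, 52.0], 0.91), ([160.0, 141.0, 72.0, 48.0], 0.87), ([91.0, 279.0, 91.0, 86.0], 0.61)]
narrow_box [([349.0, 197.0, 58.0, 64.0], 0.71)]
tape_roll [([307.0, 275.0, 37.0, 32.0], 0.9)]
small_carton [([224.0, 275.0, 33.0, 34.0], 0.77)]
spray_can [([77.0, 218.0, 44.0, 29.0], 0.84)]
0.7 [ 0.5592563  -0.55923847 -0.43272652  0.43270368]
```

View pics/top0.png

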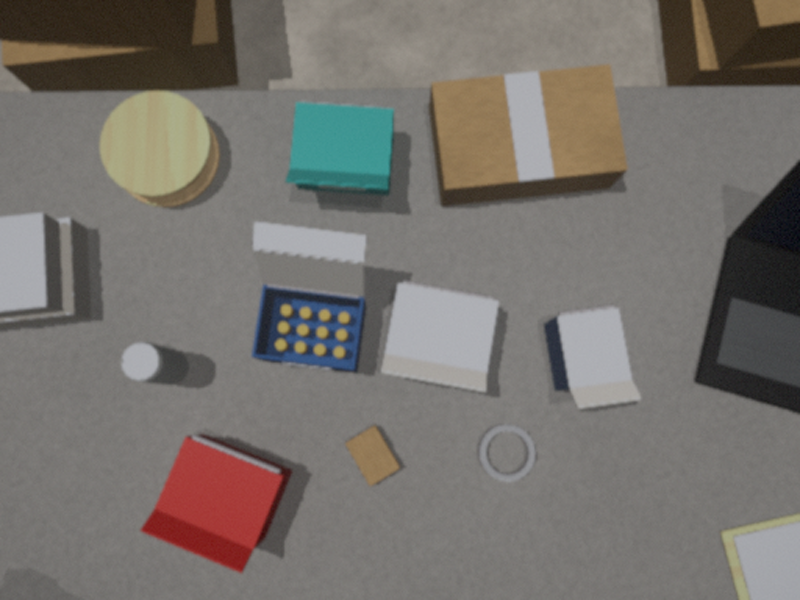

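View pics/side0.png

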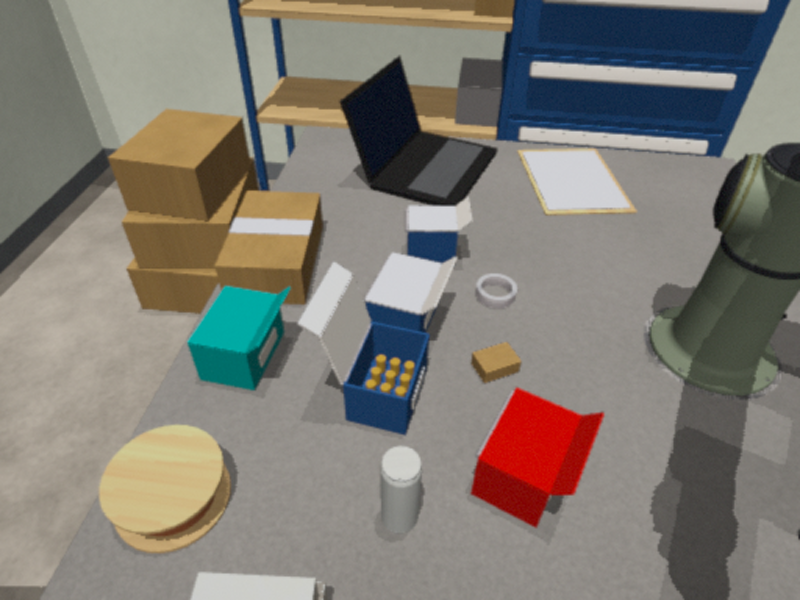

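The top view shows the open first box at (309,328) with its lid behind it at (310,243), the shut next box at (440,335), and the narrow box at (597,355). The carton, tape and can are at (373,455), (507,453) and (142,362). All three boxes face the robot. Next I'll fit the poses from the corner pixels and check IK.

```bash
cat > h.py <<'E'
from cell import bot
import numpy as np, cv2
from scipy.spatial.transform import Rotation as R
from scipy.optimize import least_squares
def proj(c,P):
    k=bot.calibration(c); Q=np.asarray(P)@k["extrinsics"][:3,:3].T+k["extrinsics"][:3,3]
    q=Q@k["mtx"].T; return q[:,:2]/q[:,2:]
def w(p,P):  # box frame -> world, p=(x,y,yaw)
    P=np.atleast_2d(P); c,s=np.cos(p[2]),np.sin(p[2])
    return np.c_[p[0]+c*P[:,0]-s*P[:,1],p[1]+s*P[:,0]+c*P[:,1],P[:,2]]
def fit(obs):
    def f(p): return np.concatenate([(proj(c,w(p,P))-np.array(uv)/1.5625).ravel() for c,P,uv in obs])
    r=least_squares(f,[.55,.1,0],loss="soft_l1",x_scale=[.1,.1,.1]); return r.x,f(r.x).reshape(-1,2)
def rot(yaw,pitch):  # tool dir: pitch below horizontal, along box +x; jaw (tool x) along box y
    d=np.array([np.cos(pitch),0,-np.sin(pitch)]); out=[]
    for s in(1,-1):
        x=np.array([0,s,0.]); out.append(R.from_euler('z',yaw)*R.from_matrix(np.c_[x,d,np.cross(x,d)]))
    return [np.roll(r.as_quat(),1) for r in out]
E
python3 - <<'E'
from h import *
rim=[[.05,.07,.09],[.05,-.07,.09],[-.05,-.07,.09],[-.05,.07,.09]]
p1,r1=fit([("top",rim,[(264,286),(365,297),(358,371),(253,357)]),("side",rim,[(347,377),(373,325),(428,340),(412,393)])])
lid=[[.05,.07,.095],[.05,-.07,.095],[-.075,-.07,.117],[-.075,.07,.117]]
p2,r2=fit([("top",lid,[(399,283),(499,298),(487,390),(382,374)]),("side",lid[:2],[(369,290),(396,256)])])
for p,r in((p1,r1),(p2,r2)): print(p.round(4).tolist(),r.round(1).tolist())
for v in range(0,4): pass
q0=bot.read_tool_rot(); print(R.from_quat(np.roll(q0,-1)).as_matrix().round(2).tolist())
for pitch in (20,30,40,50,60,70,90):
  for i,q in enumerate(rot(p2[2],np.radians(pitch))):
    o=[]
    for P in ([-.13,0,.075],[-.068,0,.08],[-.05,0,.14],[-.01,0,.17],[.05,0,.175]):
        s=bot.solve_ik(w(p2,P)[0].tolist(),q.tolist()); o.append(None if s is None else np.round(s,2).tolist())
    print(pitch,i,o)
for i,q in enumerate(rot(p1[2],np.pi/2)):
    print(i,[bot.solve_ik(w(p1,P)[0].tolist(),q.tolist()) is not None for P in([.15,0,.28],[.15,0,.185],[.0,0,.185])])
E
```

```text
[0.5654, 0.1875, -0.1204] [[0.2, 0.7], [0.4, 0.7], [-0.6, -0.0], [0.7, 1.7], [-2.2, 2.8], [-1.6, -4.4], [0.5, -6.5], [-2.5, 1.8]]
[0.5639, 0.0073, -0.1796] [[-0.6, 0.4], [0.2, 1.7], [0.5, 0.8], [0.2, -0.5], [-3.1, 4.4], [-3.8, -3.9]]
[[0.25, 0.0, -0.97], [0.97, 0.0, 0.25], [0.0, -1.0, 0.0]]
20 0 [None, None, None, None, None]
20 1 [None, None, None, None, None]
30 0 [None, None, None, None, [-0.08, 0.36, -1.22, -1.05, -0.09, 0.05]]
30 1 [None, None, None, None, [-0.08, 0.36, -1.22, -1.05, -0.09, -3.09]]
40 0 [None, None, None, [-0.07, 0.14, -1.2, -0.63, -0.08, 0.07], [-0.09, 0.21, -1.07, -0.57, -0.07, 0.06]]
40 1 [None, None, None, [-0.07, 0.14, -1.2, -0.63, -0.08, -3.07], [-0.09, 0.21, -1.07, -0.57, -0.07, -3.08]]
50 0 [None, [-0.06, 0.27, -1.26, -0.65, -0.07, 0.09], [-0.07, 0.08, -1.14, -0.35, -0.07, 0.08], [-0.08, 0.07, -1.02, -0.22, -0.06, 0.07], [-0.1, 0.16, -0.89, -0.18, -0.05, 0.06]]
50 1 [None, [-0.06, 0.27, -1.26, -0.65, -0.07, -3.05], [-0.07, 0.08, -1.14, -0.35, -0.07, -3.06], [-0.08, 0.07, -1.02, -0.22, -0.06, -3.07], [-0.1, 0.16, -0.89, -0.18, -0.05, -3.08]]
60 0 [[-0.06,
[... 572 characters left out ...]
7], [-0.11, 0.26, -0.51, 0.45, -0.02, 0.06]]
70 1 [[-0.07, 0.14, -1.04, 0.05, -0.04, -3.04], [-0.09, 0.22, -0.9, 0.1, -0.03, -3.06], [-0.09, 0.14, -0.78, 0.3, -0.03, -3.06], [-0.1, 0.16, -0.66, 0.4, -0.03, -3.07], [-0.11, 0.26, -0.51, 0.45, -0.02, -3.08]]
90 0 [[-0.1, 0.31, -0.69, 0.58, 0.0, 0.08], [-0.11, 0.39, -0.53, 0.65, 0.0, 0.07], [-0.11, 0.34, -0.42, 0.81, 0.0, 0.07], [-0.12, 0.38, -0.28, 0.91, 0.0, 0.06], [-0.12, 0.48, -0.1, 0.99, 0.0, 0.06]]
90 1 [[-0.1, 0.31, -0.69, 0.58, 0.0, -3.06], [-0.11, 0.39, -0.53, 0.65, 0.0, -3.07], [-0.11, 0.34, -0.42, 0.81, 0.0, -3.07], [-0.12, 0.38, -0.28, 0.91, 0.0, -3.08], [-0.12, 0.48, -0.1, 0.99, 0.0, -3.08]]
0 [True, True, True]
1 [True, True, True]
```

```bash
python3 - <<'E'
from h import *
rim=[[.05,.07,.09],[.05,-.07,.09],[-.05,-.07,.09],[-.05,.07,.09]]
p1,r1=fit([("top",rim,[(264,286),(365,297),(358,371),(253,357)])])
lid=[[.05,.07,.095],[.05,-.07,.095],[-.075,-.07,.117],[-.075,.07,.117]]
p2,r2=fit([("top",lid,[(399,283),(499,298),(487,390),(382,374)])])
print(p1.round(4).tolist(),abs(r1).max(),p2.round(4).tolist(),abs(r2).max())
base=[[a,b,0] for a,b,_ in rim]
out=[]
for c,(x,y,ww,h) in(("side",(170,115,140,175)),("top",(150,130,180,130))):
    im=np.ascontiguousarray(cv2.resize(bot.camera(c)[:,:,::-1],None,fx=4,fy=4,interpolation=cv2.INTER_CUBIC))
    for p,L in((p1,[rim,base]),(p2,[rim,base,lid])):
        for l in L: cv2.polylines(im,[np.int32(proj(c,w(p,l))*4+2)],True,(0,255,0),1)
    cv2.imwrite(f"pics/ov_{c}.png",im[y*4:(y+h)*4,x*4:(x+ww)*4][:600])
E
```

```text
[0.567, 0.188, -0.1266] 1.0444851478096098 [0.5651, 0.0076, -0.1727] 0.9176521597961198
```

View pics/ov_side.png

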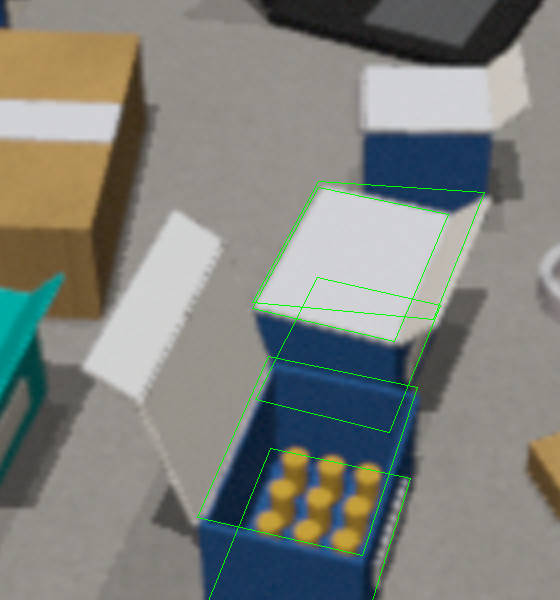

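View pics/ov_top.png

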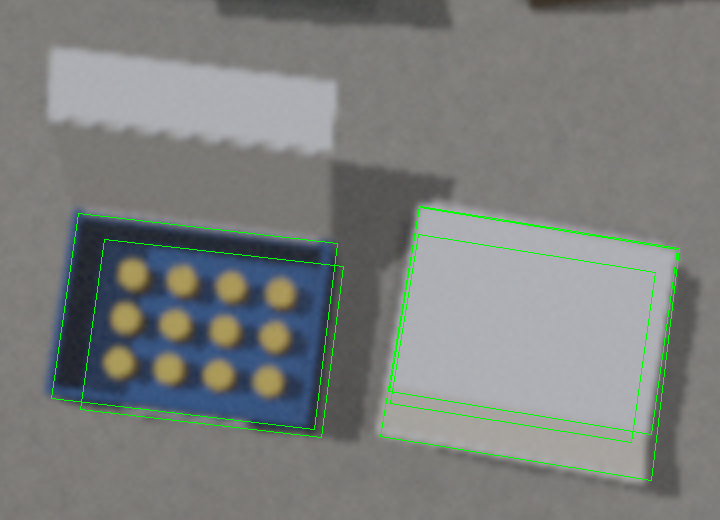

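Both overlays match the images to about 3 mm. Now I push the first lid shut from behind, with a vertical shut gripper.

```bash
python3 - <<'E'
from h import *
p1=[.567,.188,-.1266]
q=rot(p1[2],np.pi/2)[0].tolist(); W=lambda *P: w(p1,P)[0].tolist()
bot.set_gripper(0.0)
bot.move_linear([.138,.532,.31],speed=.2)
bot.move_pose(W(.155,0,.31),q)
print(bot.move_linear(W(.155,0,.183),until_force=10),bot.read_position(),bot.read_clock())
print(bot.move_linear(W(.02,0,.183),speed=.1,until_force=12),bot.read_ft_force())
bot.move_linear(W(.02,0,.30),speed=.2)
bot.wait(1)
for c in("side",): cv2.imwrite(f"pics/{c}1.png",bot.camera(c)[:,:,::-1])
print(bot.read_clock())
E
```

```text
False [0.7214171  0.16871759 0.18433271] 5.55
False [-0.02459914  0.47552708 -0.24973968]
8.8333
```

View pics/side1.png

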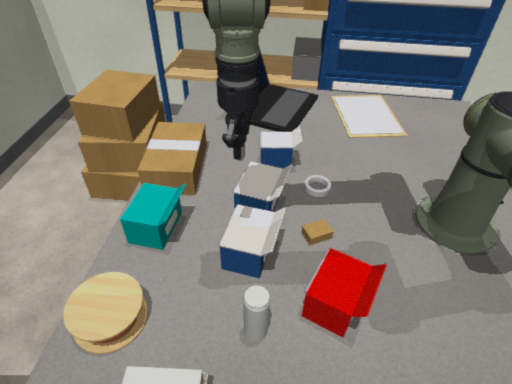

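The first lid lies shut at (252,230), and everything else stands where it was. Next is the lip flip: I plan the whole path and check IK on it before moving.

```bash
cat > flip.py <<'E'
from h import *
import sys
p2=[.5655,.008,-.1727]
def pose(a,z,pd):   # upper tip corner C: a mm ahead of box front, z mm up
    p=np.radians(pd); a2,z2=a+11*np.sin(p),z-11*np.cos(p)
    return w(p2,[-.05-a2/1000,0,z2/1000])[0].tolist(), rot(p2[2],p)[0].tolist()
P=[pose(55,200,55),pose(32,85,55),pose(9,87,55)]
for t in np.linspace(0,1,13)[1:]:
    phi=-.02+t*1.74; r=109-24*t
    P.append(pose(-100+r*np.cos(phi),90+r*np.sin(phi),55-8*t))
for k,(x,q) in enumerate(P):
    if bot.solve_ik(x,q) is None: sys.exit(f"no IK {k}")
print("IK ok")
bot.move_linear(w([.567,.188,-.1266],[-.03,0,.31])[0].tolist(),speed=.2)
bot.move_pose(*P[0])
for k,(x,q) in enumerate(P[1:],1):
    hit=bot.move_linear(x,speed=.08 if k>1 else .12,rotation=q,until_force=15)
    print(k,hit,np.round(bot.read_ft_force(),1),round(bot.read_clock(),1))
    if k==2: cv2.imwrite("pics/under.png",cv2.resize(bot.camera("side")[100:260,170:370,::-1],None,fx=3.5,fy=3.5))
    if hit: break
else:
    bot.wait(.5)
    x=np.array(bot.read_position()); d=w([0,0,p2[2]],[-.05,0,.03])[0]
    bot.move_linear((x+d).tolist(),speed=.15); bot.move_linear((x+d+[0,0,.1]).tolist(),speed=.2)
    bot.wait(.8)
cv2.imwrite("pics/side2.png",bot.camera("side")[:,:,::-1]); print(bot.read_clock())
E
python3 flip.py
```

```text
IK ok
1 False [-0.9  0.1  0.4] 11.5
2 False [-0.3 -0.1 -0.9] 11.9
3 False [-1.2  0.1 -0.1] 12.3
4 False [-2.9  1.1  0.3] 12.7
5 False [-2.4  0.9  0.6] 13.0
6 False [ 0.7 -0.8 -0.9] 13.3
7 False [-0.2  0.5 -1.2] 13.7
8 False [-1.7  0.8 -0.5] 14.0
9 False [-1.   0.1  0.1] 14.3
10 False [-1.   0.1  0.3] 14.7
11 False [-0.1 -0.4  0.3] 15.0
12 False [-0.6 -0.7 -0.9] 15.3
13 False [ 0.1 -0.4 -0.4] 15.6
14 False [-0.5  0.4 -0.5] 15.9
18.4417
```

View pics/side2.png

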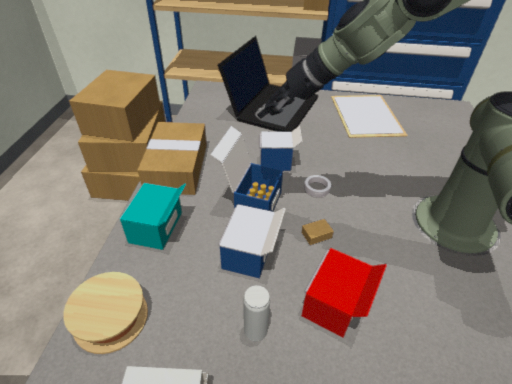

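The next lid now leans back open at (228,160), and the first lid is shut at (252,230). Before handing in, one last check: is the lid resting on its stop, and have the bystanders moved?

```bash
python3 - <<'E'
from h import *
bot.wait(1)
im=bot.camera("side"); a=cv2.imread("pics/side2.png")[:,:,::-1]
print("motion",np.abs(im.astype(int)-a)[120:300,120:350].mean())
p2=[.5655,.008,-.1727]; e=1.85+.2127
print("lip at stop",proj("side",w(p2,[[.05-.128*np.cos(e),s,.09+.128*np.sin(e)] for s in(.07,-.07)])).round().tolist())
for t in("first_lid","narrow_box","tape_roll","small_carton","spray_can"):
    print(t,[(np.round(d["bbox"]).tolist(),round(d["confidence"],2)) for d in bot.search_frame("side",t)])
print(np.round(bot.read_position(),3),np.round(bot.read_ft_force(),1),bot.read_clock())
E
```

```text
motion 1.1088647342995168
lip at stop [[209.0, 154.0], [229.0, 125.0]]
first_lid [([304.0, 247.0, 86.0, 67.0], 0.8), ([223.0, 207.0, 62.0, 49.0], 0.63), ([120.0, 186.0, 68.0, 40.0], 0.6), ([245.0, 286.0, 24.0, 55.0], 0.48)]
narrow_box [([257.0, 124.0, 42.0, 48.0], 0.91)]
tape_roll [([302.0, 177.0, 28.0, 20.0], 0.7)]
small_carton [([299.0, 219.0, 35.0, 27.0], 0.65)]
spray_can [([247.0, 286.0, 25.0, 59.0], 0.82)]
[0.57  0.007 0.297] [ 0.4  0.5 -1.6] 19.7417
```

```bash
python3 -c "
from cell import bot
bot.close_job()"
```

```text
the job is handed in; nothing more can be done
```

Both lids are done in the order asked, and I handed the job in at about 20 s of the 54 s allowed. I pushed the first box's lid shut from behind with the shut fingertips. I then lifted the next box's lid from under its lip and over its hinge, and it lies back open by itself.

- **Lids:** The last side picture shows the first lid flat on its rim. The next lid's lip edge is within a few pixels of where it should be when resting on its stop. Nothing in the box area moved between pictures taken a second apart.
- **Force and clearance:** Wrist force readings during the flip were about 3 N at most, and the 12 N (push) and 15 N (flip) stop limits never tripped. The gripper ended about 9 cm above the open lid, touching nothing.
- **Bystanders:** The narrow box, tape, carton and can were each found within about 5 pixels of their starting positions, which is within the detectors' scatter. The narrow lid still looked shut.

No check failed. My first side-view corner readings were up to 6 pixels off. I dropped them and used poses fitted from the top view, which matched both pictures.

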